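Start up the dust extraction before sawing

TASK

Get the dust extraction running before the saw is used: on the grey control console, tip the rocker over by pressing its raised end fully down, then press the round key fully in, and last press the square key fully in. All three stay as they are pushed. Leave the oblong key alone, and do not pick up or shift anything that lies on the bench.

Things in the scene. Friction and masses are not known exactly. Their poses are not given: they have to be found in the camera images.
- console: grey control console fixed to the bench, 150 (x) by 360 (y) mm and 50 mm high, origin at the centre of its underside, z up. Along its y axis, 80 mm apart (at y = -120, -40, 40, 120 mm, x = 0), sit four white controls on black bezels 6 mm high: a rocker, a round key, a square key and an oblong key, in an order that changes. The console's position and yaw change too; the controls turn with it
- rocker (a joint): angle of the rocker, a flat white plate 66 mm long (console x) by 36 mm wide and 6 mm thick on a pivot across its middle, 68 mm above the bench. About 0 (0 to 0.08 at the start) = off: the end away from the robot (console +x) is up, by 14 degrees. 0.5 = fully over: that end is down by 14 degrees. It turns by a downward push of about 4 N on the raised end, and stays where it is left
- rocker_raised (a point): point on the rocker's upper face, on its centre line, 24 mm from the pivot towards the raised (console +x) end: where to press, straight down. About 77 mm above the bench when off; it goes down with the rocker, by about 12 mm. Its x and y axes are those of the console when the rocker reads 0
- round_key (a joint): travel of the round key in m, 0 (out; up to 0.0015 at the start) to 0.008 (fully in, against a firm stop). Latching: pushed in with about 4 N, it stays where it is left
- round_key_top (a point): centre of the top face of the round key, a white cylinder 38 mm in diameter; 72 mm above the bench when out, 64 mm when fully in (then still 8 mm above its bezel). Its axes are the console's
- square_key (a joint): travel of the square key in m, like the round key: 0 out (up to 0.0015 at the start), 0.008 fully in, about 4 N, stays
- square_key_top (a point): centre of the top face of the square key, 36 by 36 mm; 72 mm above the bench when out, 64 mm when fully in. Its axes are the console's
- oblong_key (a joint): travel of the oblong key in m, same range and latching; not to be pressed
- oblong_key_top (a point): centre of the top face of the oblong key, 52 mm (console x) by 16 mm (console y), 72 mm above the bench; not to be pressed
- jigsaw: dark blue jigsaw standing loose on its steel foot, about 215 mm long (its x), 75 mm wide, 187 mm high, 2 kg, at the console's -y side, its origin under its foot. Leave it alone
- folding_rule: folded wooden rule lying loose beyond the console, 220 mm (its x) by 31 mm, 16 mm high, origin at the centre of its underside. Leave it alone
- jar: small closed jar, 64 mm in diameter, 85 mm high, standing loose at the console's +y side, origin at the centre of its underside. Leave it alone
- offcut: plywood offcut lying loose on the robot's side of the console, 50 (its x) by 140 mm, 22 mm high, origin at the centre of its underside. Leave it alone

How it is judged (in metres and radians):
On the way, in this order (a step that is already met when the one before it is completed fails the run):
1. the rocker is tipped over (value of joint rocker above 0.4 rad), for 0.2 s.
2. the round key is pressed in (value of joint round_key above 0.006 m), for 0.2 s.
3. the square key is pressed in (value of joint square_key above 0.006 m), for 0.2 s.
At the end, for the whole second after the job is handed in: The rocker stands over by more than 0.40 of its 0.50 rad, the round and the square key are in by more than 6 of their 8 mm, the oblong key is in by less than 3 mm, and the jigsaw, rule, jar and offcut lie at rest within 20 mm of where they were (value of joint rocker above 0.4 rad and value of joint each of round_key, square_key above 0.006 m and value of joint oblong_key below 0.003 m and distance of each of jigsaw, folding_rule, jar, offcut from where it was at the start of the episode below 0.02 m and linear speed of each of jigsaw, folding_rule, jar, offcut below 0.02 m/s); the robot touches nothing.
It fails at once if the round key is pressed before the rocker is over (value of joint round_key above 0.003 m and value of joint rocker below 0.35 rad).
It fails at once if the square key is pressed before the rocker is over and the round key is in (value of joint square_key above 0.003 m and (value of joint rocker below 0.35 rad or value of joint round_key below 0.005 m)).
It fails at once if the oblong key is pressed (value of joint oblong_key above 0.003 m).
It fails at once if a thing lying on the bench is shifted by more than 20 mm (distance of any of jigsaw, folding_rule, jar, offcut from where it was at the start of the episode above 0.02 m).
It fails at once if a thing lying on the bench is lifted or tipped over (height (world z) of any of jigsaw, folding_rule, jar, offcut above 0.01 m or angle between any of jigsaw, folding_rule, jar, offcut's own z axis and vertical above 0.3 rad).
It also fails if it takes over 48 s, if anything falls off the work surface, if the arm or the gripper's body presses on something with over 40 N, if the wrist force passes 120 N, or if a joint passes its speed limit or range.

ROBOT

A 7-joint arm with a two-finger parallel gripper is mounted at the origin on the work surface. World frame = base frame: x ahead of the robot, y to its left, z up, the work surface at z = 0. Lengths are in mm, angles in rad, forces in N, time in s.
With the tool pointing down it reaches from about 425 to 925 mm from the base axis. Payload 6.8 kg.
Tool frame: the origin (TCP) lies on the centre line of the jaws, within the pads' length; the fingertips stand 22 mm ahead of it and the grasp point (between the pads) lies 3 mm ahead of it; z points along the fingers, y is the line along which they close (so a half turn about z gives the same grasp; the last joint's range is limited). The gripper opens to 85 mm and grips with 20 to 120 N. Pads are 22 mm wide; open, the fingers measure 114 mm over their backs; the gripper's body (76 mm by 85 mm) begins 54 mm behind the grasp point. The pads swing forward as they close: fully open they stand 13 mm farther back than shut.
Start: joints at [-1.385, 0.477, 0.022, 1.555, -0.011, 1.109, -0.083], TCP at [195.47, 646.094, 253.308] pointing down, gripper open.
Joint ranges: [-2.96, 2.96], [-0.34, 2.1], [-1.41, 1.46], [0.24, 2.44], [-1.37, 4.51], [0.17, 1.92], [-2.96, 2.96]. Speed limits (rad/s): [2.39, 2.39, 3.14, 3.14, 3.14, 3.14, 3.14].

INTERFACE

Orientations are given as a rotation vector (axis times angle).
In Python, from workcell import robot, eyes, sign_off gives the robot as it stands. The module is installed in compiled form; this text tells all that it offers.
- The arm moves only by the tool send_rows, never from a script. Its argument "deltas" is a list that holds one entry, the list of rows, each a list of 7 numbers: the closure, from 0 (fully open) to 1 (shut), then the shift along the tool's x, y, z in cm, then the turn, a rotation vector about the tool's x, y, z in degrees. A call has 1 to 10 rows; each row shifts and turns the commanded pose from where the row before left it, along the tool's axes as they then stand; what a row does not reach is not made up. A row lasts 1/10 s, in which the tool goes at most 50 mm and 8.59 degrees, less where a joint would pass 70% of its speed; a pose out of reach is approached as far as the arm can. A call is refused whole if a number of a shift passes 5 or a number of a turn 8.59, either way. A call with a gripper value outside its range is refused whole. The fingers move at their own pace and stop on an object; the grip force is fixed at half the most. Time passes only in rows, so rows that do not move let the fingers close. It gives the time, the measured TCP pose, the force, the opening and the grip force at its end, in the units of the state.
- robot.sense(): the state, without advancing time (a new reading comes with each control period).
- eyes.capture(name): name is "scene" or "top"; returns (picture, depth): 384x512x3 uint8, red, green, blue; 384x512 float32, mm along the optical axis (not along the pixel's ray), 0 where there is no reading.
- eyes.get_calibration(name): a dict with "intrinsics" (3x3 intrinsics, pixels), "camera_from_world" (4x4, takes a point from world to camera coordinates). Camera axes: x right, y up, looking along -z (the intrinsics and any distortion apply to the point x, -y, -z); pixel columns grow to the right and rows downward; lengths in mm; the calibration is good to about 2 mm. A picture is of the moment at which its call begins. get_calibration takes no time and is no camera call.
- sign_off(): hands the job in; it is judged then, once.
The state is a dict: "t": time; "joint_positions": joint angles; "qvel": joint speeds; "joint_efforts": joint torques, N m; "tool_pos": TCP position; "tcp_rot": TCP orientation; "ft_force": force on the tool from outside, world axes, zero at the start; "ft_torque": the same for the moment, N m; "finger_gap": opening from 0.0 (shut) to 1.0 (fully open); "finger_force": force on a finger pad.
Only numpy, scipy, OpenCV 4.12 (cv2) and the standard library are available. Lean on these libraries where they do the work, as an engineer would, in place of code of your own. Each camera call takes 0.05 s, during which the arm holds its last target. There are 200 camera calls.

## Working session

There is one attempt and no reset: what is moved stays moved. The work goes in short steps, Python scripts to look and compute and a tool call to move; the robot and the scene stay as the last step left them, time stands still between calls to the robot, and variables do not carry over. Pictures are saved under pics/ and viewed, at most 10 in all, crops included, and the job is handed in when it is done.

Besides the shell and the picture viewer there is one more tool, called in YAML: its name, and indented under it one key for each argument. send_rows: Moves the arm, as the interface text tells. Its arguments: {"type":"object","properties":{"deltas":{"type":"array","items":{"type":"array","items":{"type":"array","items":{"type":"number"}}}}},"required":["deltas"]}

```bash
mkdir -p pics; python3 - <<'E'
from workcell import robot, eyes
import cv2,numpy as np
ims=[]
for n in ("top","scene"):
    p,d=eyes.capture(n); np.savez(f"{n}0.npz",p=p,d=d)
    cv2.imwrite(f"pics/{n}0.png",p[:,:,::-1])
    c=eyes.get_calibration(n); print(n,c)
s=robot.sense(); print(s)
E
```

```text
top {'intrinsics': array([[446.43653529,   0.        , 259.70096791],
       [  0.        , 446.43653529, 185.55394545],
       [  0.        ,   0.        ,   1.        ]]), 'camera_from_world': array([[ 5.91292195e-03, -9.99981792e-01,  1.20537889e-03,
        -2.11438752e+01],
       [ 9.85175616e-01,  6.03202984e-03,  1.71442759e-01,
        -5.94894058e+02],
       [-1.71446909e-01,  1.73782232e-04,  9.85193345e-01,
        -1.15056201e+03],
       [ 0.00000000e+00,  0.00000000e+00,  0.00000000e+00,
         1.00000000e+00]])}
scene {'intrinsics': array([[496.53283042,   0.        , 259.28293354],
       [  0.        , 496.53283042, 201.6250771 ],
       [  0.        ,   0.        ,   1.        ]]), 'camera_from_world': array([[ 8.26094911e-01,  5.63358427e-01, -1.39456222e-02,
        -4.61512665e+02],
       [-4.63474211e-01,  6.93288009e-01,  5.51854503e-01,
         2.33114116e+02],
       [ 3.20560217e-01, -4.49420760e-01,  8.33823799e-01,
        -1.79743321e+03],
       [ 0.00000000e+00,  0.00000000e+00,  0.00000000e+00,
         1.00000000e+00]])}
{'t': 0.1, 'joint_positions': array([-1.38509349,  0.47776151,  0.02234642,  1.55630525, -0.01148854,
        1.10930759, -0.08311735]), 'qvel': array([ 0.00062201, -0.00072781, -0.0001971 , -0.00341465, -0.00012056,
       -0.0007247 , -0.00015646]), 'joint_efforts': array([ 4.31990848e-03, -5.97753382e+01,  1.61379073e+00, -2.81953311e+01,
        1.28563185e-02,  5.05141856e-03,  8.53677768e-07]), 'tool_pos': array([195.34907963, 645.61475283, 252.41341751]), 'tcp_rot': array([-4.59822489e-01, -3.10764745e+00,  2.59135613e-03]), 'ft_force': array([-0.88247506,  0.89549481, -0.01399586]), 'ft_torque': array([ 0.03451021,  0.07357871, -0.03975608]), 'finger_force': 0.0, 'finger_gap': 0.9982516381250696}
```

View pics/top0.png

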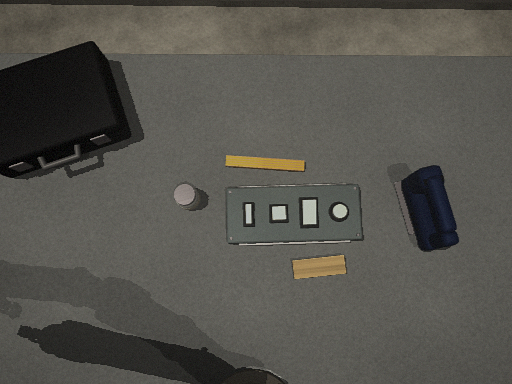

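View pics/scene0.png

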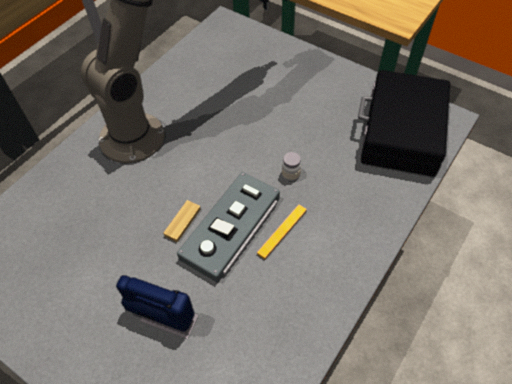

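The top view shows the console from column 227 to 362, row 185 to 243. From left (+y) to right the controls are oblong (248,214), square (279,213), rocker (310,212) and round (340,211). The rule lies above the console, the offcut below it, the jar to its left and the jigsaw to its right. The scene view shows the same order, with the arm well clear.

```bash
cat > h.py <<'E'
import numpy as np,cv2
from workcell import robot,eyes
def ray(n,uv,z):
    c=eyes.get_calibration(n);K=c["intrinsics"];T=c["camera_from_world"]
    r=np.linalg.inv(K)@[uv[0],uv[1],1]; dc=np.array([r[0],-r[1],-r[2]])
    R=T[:3,:3];o=-R.T@T[:3,3];d=R.T@dc
    return o+d*(z-o[2])/d[2]
def blobs(n,p,box):
    hsv=cv2.cvtColor(p,cv2.COLOR_RGB2HSV)
    m=((hsv[...,2]>150)&(hsv[...,1]<60)).astype(np.uint8)
    k=np.zeros_like(m);k[box[1]:box[3],box[0]:box[2]]=1;m*=k
    N,l,s,c=cv2.connectedComponentsWithStats(m)
    return [(c[i],s[i]) for i in range(1,N) if s[i,4]>50]
E
python3 - <<'E'
from h import *
np.set_printoptions(precision=1,suppress=True)
for n,box in (("top",(230,190,358,236)),("scene",(180,175,280,265))):
    f=np.load(n+"0.npz");p,d=f["p"],f["d"]
    for c,s in blobs(n,p,box):
        u,v=np.round(c).astype(int)
        D=np.median(d[v-1:v+2,u-1:u+2])
        # depth-based height
        g=eyes.get_calibration(n);K=g["intrinsics"];T=g["camera_from_world"]
        r=np.linalg.inv(K)@[c[0],c[1],1]
        w=T[:3,:3].T@(np.array([r[0],-r[1],-r[2]])*D-T[:3,3])
        print(n,c,s,"z72",ray(n,c,72),"depthpt",w)
# loose things via colour
f=np.load("top0.npz");p=f["p"];hsv=cv2.cvtColor(p,cv2.COLOR_RGB2HSV)
for nm,lo,hi,z in (("wood",(8,70,90),(35,255,255),18),("blue",(105,80,20),(130,255,255),120)):
    m=cv2.inRange(hsv,lo,hi);m[:100]=0
    for c in cv2.findContours(m,0,2)[0]:
        if cv2.contourArea(c)>200: print(nm,[ray("top",q,z)[:2] for q in cv2.boxPoints(cv2.minAreaRect(c))])
print("jar",ray("top",(186,195),85))
# console top: depth points between z 44..56
d=f["d"];g=eyes.get_calibration("top");K=g["intrinsics"];T=g["camera_from_world"]
v,u=np.mgrid[170:255,215:375];D=d[170:255,215:375]
P=np.stack([(u-K[0,2])/K[0,0],-(v-K[1,2])/K[1,1],-np.ones_like(D)],-1)*D[...,None]
W=(P.reshape(-1,3)-T[:3,3])@T[:3,:3]
W=W[(abs(W[:,2]-50)<6)]
print("console",len(W),cv2.minAreaRect(W[:,:2].astype(np.float32)))
E
```

```text
top [309.  211.5] [303 200  13  24 312] z72 [ 523.2 -147.1   72. ] depthpt [ 523.2 -147.    72.5]
top [248. 213.] [246 204   5  19  95] z72 [518.3  12.6  72. ] depthpt [518.5  12.7  70.6]
top [339.4 210.5] [333 204  14  14 147] z72 [ 526.3 -226.8   72. ] depthpt [ 526.1 -226.6   73.3]
top [278.3 212.4] [272 206  14  14 167] z72 [520.5 -66.8  72. ] depthpt [520.6 -66.8  71.3]
scene [188.3 179.7] [180 175  16  14  60] z72 [330.9 -70.4  72. ] depthpt [290.  -34.8   0. ]
scene [250.4 188.9] [243 184  16  11  88] z72 [518.   11.2  72. ] depthpt [517.   12.6  69.6]
scene [236.5 206.9] [229 201  16  13 131] z72 [521.4 -68.7  72. ] depthpt [520.4 -67.5  69.7]
scene [251.8 233.2] [229 201  48  64 143] z72 [ 614.3 -119.3   72. ] depthpt [ 600.5 -101.3   32.6]
scene [222.  225.8] [211 219  23  15 214] z72 [ 524.6 -148.3   72. ] depthpt [ 523.9 -147.6   70.4]
scene [206.3 245.3] [200 240  13  12 126] z72 [ 526.  -227.9   72. ] depthpt [ 525.9 -227.7   71.6]
wood [array([ 398. , -104.8]), array([ 414.1, -244.9]), array([ 364.2, -249.2]), array([ 348.2, -110.1])]
wood [array([656.8,  81. ]), array([688.6,  79.5]), array([ 674.8, -142.7]), array([ 643.1, -140.3])]
blue [array([ 576.4, -390.4]), array([ 587. , -443.3]), array([ 430.4, -464. ]), array([ 420.3, -412.4])]
blue [array([ 625.7, -415.1]), array([ 642.7, -475.4]), array([ 443.2, -516.4]), array([ 427.2, -457.8])]
jar [563.  174.3  85. ]
console 6172 ((521.9940185546875, -107.06622314453125), (149.9425811767578, 359.6203308105469), 2.0502939224243164)
```

Both views agree within about 2 mm: spacing is 80 mm, tops read 70–73 mm high, and the console measures 150×360 mm with a yaw of about 1.9°. I'm using pivot (523.5, -147.4), round (526.1, -227.3) and square (520.8, -67.5). I'll shut the gripper and swing over at height.

send_rows:
  deltas:
    - [[1,-4.5,-1,0,0,0,3.6],[1,-4.5,-1,0,0,0,3.6],[1,-4.5,-1,0,0,0,3.6],[1,-4.5,-1,0,0,0,3.6],[1,-4.5,-1,0,0,0,3.6],[1,-4.5,-1,0,0,0,3.6],[1,-4.5,-1,0,0,0,3.6],[1,-4.5,-1,0,0,0,3.6],[1,-4.5,-1,0,0,0,3.6],[1,-4.5,-1,0,0,0,3.6]]

```text
t: 1.1
tool_pos: [513.8, 320.5, 253.0]
tcp_rot: [-1.401, -2.812, 0.0]
ft_force: [-0.1, 0.3, 0.8]
finger_gap: 0.001
finger_force: 0.0
```

send_rows:
  deltas:
    - [[1,-4.5,-1.1,0,0,0,3.6],[1,-4.5,-1.1,0,0,0,3.6],[1,-4.5,-1.1,0,0,0,3.6],[1,-4.5,-1.1,0,0,0,3.6],[1,-4.5,-1.1,0,0,0,3.6],[1,-4.5,-1.1,0,0,0,3.6],[1,-4.5,-1.1,0,0,0,3.6],[1,-4.5,-1.1,0,0,0,3.6],[1,-4.5,-1.1,0,0,0,3.6],[1,0,0,0,0,0,3.6]]

```text
t: 2.1
tool_pos: [575.7, -92.9, 253.6]
tcp_rot: [2.213, 2.227, -0.004]
ft_force: [-0.6, 0.5, 0.4]
finger_gap: 0.005
finger_force: 0.0
```

send_rows:
  deltas:
    - [[1,0,0,0,0,0,0],[1,0,0,0,0,0,0],[1,0,0,0,0,0,0]]

```text
t: 2.4
tool_pos: [577.7, -82.3, 253.0]
tcp_rot: [-2.194, -2.248, -0.0]
ft_force: [0.2, 0.5, -0.1]
finger_gap: -0.001
finger_force: 0.0
```

```bash
cat > m.py <<'E'
import sys
from h import *
from scipy.spatial.transform import Rotation as Ro
np.set_printoptions(precision=2,suppress=True)
s=robot.sense();R=Ro.from_rotvec(s["tcp_rot"]).as_matrix();p=s["tool_pos"]
Y=np.array([-.033,.9995,0]);X=np.array([.9995,.033,0])
T={"rock":np.array([523.5,-147.4,0])+25*X,"round":np.array([526.1,-227.3,0]),"square":np.array([520.8,-67.5,0])}
print("t",s["t"],"pos",p,"f",s["ft_force"],"gap",s["finger_gap"],"q",s["joint_positions"])
W=np.array([Y,X,[0,0,-1]]).T
print("turn deg tool",np.degrees(Ro.from_matrix(R.T@W).as_rotvec()))
for k,t in T.items():
    d=t-p;d[2]=0;print(k,"tool shift cm (after turn)",W.T@d/10,"now",R.T@d/10)
E
python3 m.py
```

```text
t 2.4 pos [577.75 -82.28 253.  ] f [ 0.16  0.54 -0.14] gap -0.0013895650507457524 q [-0.38  0.36  0.54  1.81 -0.21  1.03  0.26]
turn deg tool [-0.02 -0.03 -0.49]
rock tool shift cm (after turn) [-6.33 -3.14  0.  ] now [-6.36 -3.08 -0.  ]
round tool shift cm (after turn) [-14.32  -5.64   0.  ] now [-14.37  -5.52  -0.01]
square tool shift cm (after turn) [ 1.67 -5.64  0.  ] now [ 1.62 -5.66  0.  ]
```

send_rows:
  deltas:
    - [[1,-3.2,-1.5,0,0,0,-0.5],[1,-3.1,-1.6,0,0,0,0],[1,0,0,4,0,0,0],[1,0,0,4,0,0,0],[1,0,0,4,0,0,0],[1,0,0,2,0,0,0],[1,0,0,0,0,0,0],[1,0,0,0,0,0,0]]

```text
t: 3.2
tool_pos: [548.6, -147.2, 113.7]
tcp_rot: [-2.187, -2.255, -0.0]
ft_force: [-0.4, -0.2, 0.0]
finger_gap: 0.002
finger_force: 0.0
```

```bash
python3 m.py; python3 - <<'E'
from h import *
p,d=eyes.capture("scene");cv2.imwrite("pics/s1.png",cv2.resize(p[110:290,130:330,::-1],None,fx=3,fy=3))
E
```

```text
t 3.2 pos [ 548.62 -147.21  113.66] f [-0.4  -0.19  0.01] gap 0.002268069733141553 q [-0.21  0.52  0.47  1.96 -0.34  0.75  0.49]
turn deg tool [-0.   -0.   -0.12]
rock tool shift cm (after turn) [ 0.06 -0.01  0.  ] now [ 0.06 -0.01  0.  ]
round tool shift cm (after turn) [-7.93 -2.52  0.  ] now [-7.94 -2.5  -0.  ]
square tool shift cm (after turn) [ 8.06 -2.52  0.  ] now [ 8.05 -2.54  0.  ]
```

View pics/s1.png

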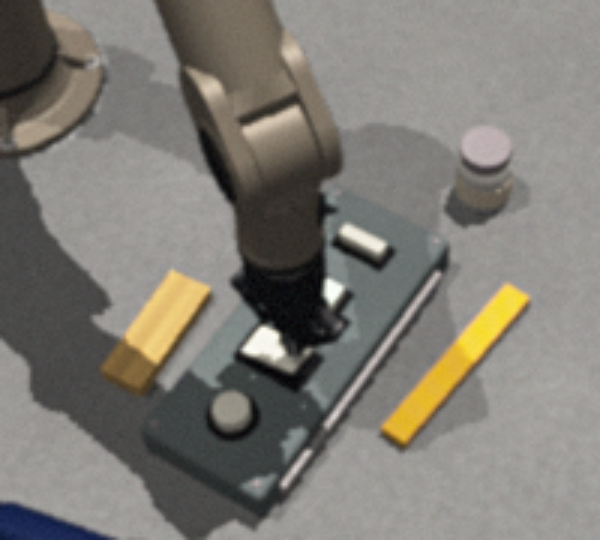

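The picture shows the shut fingertips at about (300,340) in the crop, above the far end of the rocker. The round key at (232,412) is free. Next I descend gently.

send_rows:
  deltas:
    - [[1,0.1,0,0.5,0,0,0],[1,0,0,0.5,0,0,0],[1,0,0,0.3,0,0,0],[1,0,0,0.3,0,0,0],[1,0,0,0.3,0,0,0],[1,0,0,0,0,0,0]]

```text
t: 3.85
tool_pos: [548.7, -146.8, 94.4]
tcp_rot: [2.188, 2.253, 0.001]
ft_force: [1.3, 0.3, 2.9]
finger_gap: 0.005
finger_force: 1.0
```

send_rows:
  deltas:
    - [[1,0,0,0.2,0,0,0],[1,0,0,0.2,0,0,0],[1,0,0,0,0,0,0]]

```text
t: 4.15
tool_pos: [548.8, -146.9, 90.5]
tcp_rot: [2.188, 2.253, 0.001]
ft_force: [2.7, 0.4, 3.2]
finger_gap: 0.005
finger_force: 1.7
```

send_rows:
  deltas:
    - [[1,0,0,0.2,0,0,0],[1,0,0,0,0,0,0]]

```text
t: 4.35
tool_pos: [548.7, -146.9, 88.5]
tcp_rot: [2.188, 2.253, 0.001]
ft_force: [3.4, 0.5, 3.5]
finger_gap: 0.002
finger_force: 2.0
```

send_rows:
  deltas:
    - [[1,0,0,0.2,0,0,0],[1,0,0,0,0,0,0]]

```text
t: 4.55
tool_pos: [548.8, -147.0, 87.7]
tcp_rot: [2.189, 2.253, 0.002]
ft_force: [-1.4, 2.1, 16.1]
finger_gap: -0.002
finger_force: 7.8
```

Firm stop: 16 N at z 87.7. Next I hold, retract and move over the round key.

send_rows:
  deltas:
    - [[1,0,0,0,0,0,0],[1,0,0,-1,0,0,0],[1,0,0,-2,0,0,0],[1,-4,-1.3,0,0,0,0],[1,-4,-1.2,0,0,0,0],[1,0,0,0,0,0,0],[1,0,0,0,0,0,0]]

```text
t: 5.25
tool_pos: [523.5, -228.7, 115.8]
tcp_rot: [-2.191, -2.248, 0.002]
ft_force: [-0.1, 1.0, 0.4]
finger_gap: 0.001
finger_force: 0.0
```

```bash
python3 m.py; python3 - <<'E'
from h import *
for n in ("top","scene"):
    p,d=eyes.capture(n)
    a=p[170:260,210:380] if n=="top" else p[160:280,150:310]
    cv2.imwrite(f"pics/{n}2.png",cv2.resize(a[:,:,::-1],None,fx=4,fy=4))
    np.savez(n+"2.npz",p=p,d=d)
    g=eyes.get_calibration(n);K=g["intrinsics"];T=g["camera_from_world"]
    for l in (-24,-12,0,12,24):   # rocker heights along x: before vs now
        o=[]
        for f in (np.load(n+"0.npz")["d"],d):
            w=np.array([523.5+l,-147.4,69,1]);c=T@w;u,v=K[0,0]*c[0]/-c[2]+K[0,2],K[1,1]*-c[1]/-c[2]+K[1,2]
            o.append(np.median(f[int(v)-1:int(v)+2,int(u)-1:int(u)+2])+c[2])
        print(n,l,"height above 69 plane approx, before/now",np.round(-np.array(o),1))
E
```

```text
t 5.25 pos [ 523.54 -228.67  115.81] f [-0.15  0.98  0.43] gap 0.0010977519599017509 q [-0.06  0.52  0.48  1.95 -0.34  0.76  0.64]
turn deg tool [-0.14 -0.02 -0.42]
rock tool shift cm (after turn) [8.12 2.76 0.  ] now [ 8.14  2.71 -0.  ]
round tool shift cm (after turn) [0.13 0.26 0.  ] now [ 0.13  0.26 -0.  ]
square tool shift cm (after turn) [16.12  0.26  0.  ] now [16.12  0.14  0.01]
top -24 height above 69 plane approx, before/now [-4.7  8.4]
top -12 height above 69 plane approx, before/now [-0.5  7. ]
top 0 height above 69 plane approx, before/now [4.8 1.3]
top 12 height above 69 plane approx, before/now [ 5.2 -3.5]
top 24 height above 69 plane approx, before/now [ 8.5 -6.8]
scene -24 height above 69 plane approx, before/now [-5.7  8.8]
scene -12 height above 69 plane approx, before/now [-3.7  7.7]
scene 0 height above 69 plane approx, before/now [0.1 1.1]
scene 12 height above 69 plane approx, before/now [ 5.5 -0.1]
scene 24 height above 69 plane approx, before/now [ 9.1 -7.9]
```

View pics/scene2.png

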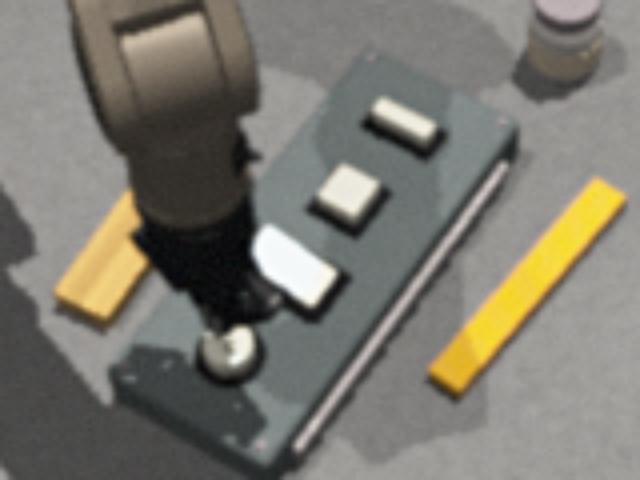

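The picture shows the rocker (295,265) tipped over, and its height profile has reversed. The fingertips are over the round key at (230,350). Now I press it.

send_rows:
  deltas:
    - [[1,0.1,0.3,1,0,0,-0.4],[1,0,0,0.8,0,0,0],[1,0,0,0.3,0,0,0],[1,0,0,0.3,0,0,0],[1,0,0,0.2,0,0,0],[1,0,0,0.2,0,0,0],[1,0,0,0,0,0,0]]

```text
t: 6.05
tool_pos: [528.5, -226.6, 88.2]
tcp_rot: [2.181, 2.261, -0.0]
ft_force: [-0.3, 0.3, -0.2]
finger_gap: 0.001
finger_force: 0.0
```

send_rows:
  deltas:
    - [[1,0,0,0.1,0,0,0],[1,0,0,0.1,0,0,0],[1,0,0,0,0,0,0]]

```text
t: 6.35
tool_pos: [528.6, -226.8, 86.4]
tcp_rot: [2.181, 2.26, 0.0]
ft_force: [0.1, 0.5, 2.7]
finger_gap: -0.0
finger_force: 1.3
```

send_rows:
  deltas:
    - [[1,0,0,0.2,0,0,0],[1,0,0,0.2,0,0,0],[1,0,0,0,0,0,0]]

```text
t: 6.65
tool_pos: [528.8, -227.0, 85.4]
tcp_rot: [2.182, 2.26, 0.003]
ft_force: [-9.5, 4.7, 34.4]
finger_gap: -0.002
finger_force: 17.0
```

send_rows:
  deltas:
    - [[1,0,0,0.2,0,0,0],[1,0,0,0,0,0,0]]

```text
t: 6.85
tool_pos: [528.9, -227.0, 85.0]
tcp_rot: [-2.182, -2.26, -0.005]
ft_force: [-13.7, 8.3, 51.0]
finger_gap: 0.001
finger_force: 25.3
```

send_rows:
  deltas:
    - [[1,0,0,0.2,0,0,0],[1,0,0,0,0,0,0]]

```text
t: 7.05
tool_pos: [529.0, -227.1, 84.6]
tcp_rot: [-2.183, -2.259, -0.007]
ft_force: [-19.3, 11.2, 67.1]
finger_gap: 0.001
finger_force: 33.6
```

Firm stop at z of about 86, which puts the tip at 64 mm: fully in. Next I retract, pass high over the rocker to the square key, and check.

send_rows:
  deltas:
    - [[1,0,0,-1,0,0,0],[1,0,0,-2,0,0,0],[1,0,0,-2,0,0,0],[1,4,0,0,0,0,0],[1,4,0,0,0,0,0],[1,4,0,0,0,0,0],[1,4,0,0,0,0,0],[1,0,0,0,0,0,0],[1,0,0,0,0,0,0]]

```text
t: 7.95
tool_pos: [522.7, -65.7, 128.1]
tcp_rot: [2.178, 2.264, -0.0]
ft_force: [0.3, -1.4, -0.5]
finger_gap: -0.0
finger_force: 0.0
```

```bash
python3 m.py; python3 - <<'E'
from h import *
for n in ("top","scene"):
    p,d=eyes.capture(n)
    if n=="scene": cv2.imwrite(f"pics/{n}3.png",cv2.resize(p[160:280,150:310,::-1],None,fx=4,fy=4))
    g=eyes.get_calibration(n);K=g["intrinsics"];T=g["camera_from_world"]
    for nm,x,y in (("round",526.1,-227.3),("rock+",545,-147),("rock-",502,-148),("square",520.8,-67.5)):
        o=[]
        for f in (np.load(n+"0.npz")["d"],d):
            c=T@np.array([x,y,68,1]);u,v=K[0,0]*c[0]/-c[2]+K[0,2],K[1,1]*-c[1]/-c[2]+K[1,2]
            o.append(np.mean(f[int(v)-2:int(v)+3,int(u)-2:int(u)+3])+c[2])
        print(n,nm,"above 68 before/now",np.round(-np.array(o),1))
E
```

```text
t 7.95 pos [522.68 -65.71 128.12] f [ 0.34 -1.37 -0.5 ] gap -0.00027276812308642826 q [-0.38  0.43  0.49  2.04 -0.3   0.73  0.33]
turn deg tool [-0.    0.01  0.32]
rock tool shift cm (after turn) [-8.17  2.31  0.  ] now [-8.18  2.27  0.  ]
round tool shift cm (after turn) [-16.16  -0.19   0.  ] now [-16.16  -0.28   0.  ]
square tool shift cm (after turn) [-0.17 -0.19  0.  ] now [-0.17 -0.19  0.  ]
top round above 68 before/now [ 3.6 -4.2]
top rock+ above 68 before/now [  8.7 418.9]
top rock- above 68 before/now [45.  54.2]
top square above 68 before/now [  2.6 526.4]
scene round above 68 before/now [ 3.5 -5.5]
scene rock+ above 68 before/now [ 9.3 -2.6]
scene rock- above 68 before/now [-5.7  8.1]
scene square above 68 before/now [1.8 2.6]
```

View pics/scene3.png

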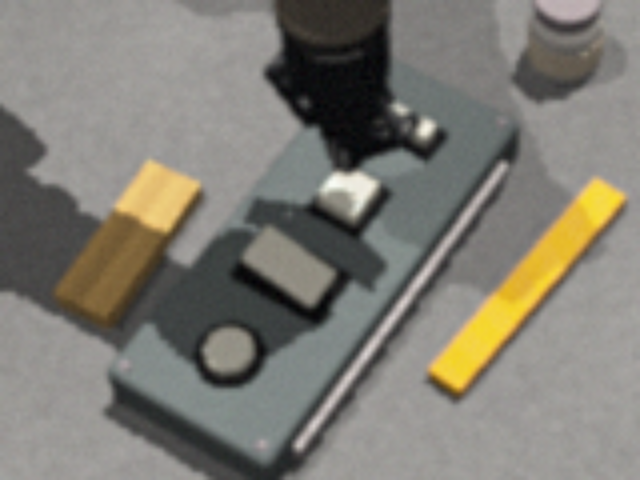

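The picture shows the round key (230,350) down by about 8 mm and the rocker (290,268) still over. The fingertips are above the square key at (350,195). Now I press the square key.

send_rows:
  deltas:
    - [[1,-0.2,-0.2,1.5,0,0,0.3],[1,0,0,1.2,0,0,0],[1,0,0,0.5,0,0,0],[1,0,0,0.3,0,0,0],[1,0,0,0.3,0,0,0],[1,0,0,0.2,0,0,0],[1,0,0,0,0,0,0]]

```text
t: 8.75
tool_pos: [520.9, -68.7, 88.3]
tcp_rot: [2.187, 2.255, 0.001]
ft_force: [1.0, -0.1, 0.3]
finger_gap: -0.002
finger_force: 0.0
```

send_rows:
  deltas:
    - [[1,0,0,0.2,0,0,0],[1,0,0,0.2,0,0,0],[1,0,0,0,0,0,0]]

```text
t: 9.05
tool_pos: [521.3, -68.7, 85.7]
tcp_rot: [2.187, 2.255, 0.002]
ft_force: [-5.1, -0.2, 17.4]
finger_gap: -0.0
finger_force: 9.0
```

send_rows:
  deltas:
    - [[1,0,0,0.2,0,0,0],[1,0,0,0,0,0,0],[1,0,0,0,0,0,0]]

```text
t: 9.35
tool_pos: [521.4, -68.7, 85.3]
tcp_rot: [-2.187, -2.255, -0.004]
ft_force: [-11.2, 0.8, 38.0]
finger_gap: 0.001
finger_force: 18.8
```

send_rows:
  deltas:
    - [[1,0,0,-1,0,0,0],[1,0,0,-3,0,0,0],[1,0,0,-4,0,0,0],[1,0,0,-4,0,0,0],[1,4,-2,-3,0,0,0],[1,4,-2,0,0,0,0],[1,4,0,0,0,0,0],[1,4,0,0,0,0,0],[1,0,0,0,0,0,0],[1,0,0,0,0,0,0]]

```text
t: 10.35
tool_pos: [477.2, 88.4, 230.1]
tcp_rot: [2.184, 2.259, 0.0]
ft_force: [-0.4, -0.3, -0.8]
finger_gap: -0.003
finger_force: 0.0
```

```bash
python3 - <<'E'
from h import *
for n in ("top","scene"):
    p,d=eyes.capture(n)
    cv2.imwrite(f"pics/{n}4.png",p[:,:,::-1])
    g=eyes.get_calibration(n);K=g["intrinsics"];T=g["camera_from_world"]
    for nm,x,y in (("round",526.1,-227.3),("rock+",545,-147),("rock-",502,-148),("square",520.8,-67.5),("oblong",518.2,12)):
        o=[]
        for f in (np.load(n+"0.npz")["d"],d):
            c=T@np.array([x,y,68,1]);u,v=K[0,0]*c[0]/-c[2]+K[0,2],K[1,1]*-c[1]/-c[2]+K[1,2]
            o.append(np.median(f[int(v)-1:int(v)+2,int(u)-1:int(u)+2])+c[2])
        print(n,nm,"above 68 before/now",np.round(-np.array(o),1))
print(robot.sense()["t"],robot.sense()["ft_force"])
E
```

```text
top round above 68 before/now [ 4.9 -5.2]
top rock+ above 68 before/now [ 8.9 -2.1]
top rock- above 68 before/now [-2.1  8.7]
top square above 68 before/now [ 3.3 -5.2]
top oblong above 68 before/now [2.5 4.7]
scene round above 68 before/now [ 3.1 -6.1]
scene rock+ above 68 before/now [ 8.4 -3.3]
scene rock- above 68 before/now [-2.7  7.4]
scene square above 68 before/now [ 1.8 -3.3]
scene oblong above 68 before/now [0.7 2.3]
10.45 [-0.29102927 -0.17190597 -0.31755115]
```

View pics/scene4.png

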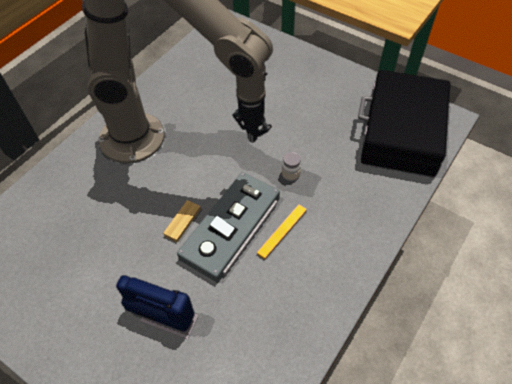

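The picture shows the arm clear, with its fingertips at (252,135). The rocker is over at (222,228), and the round key (207,247) and square key (237,209) are in. The oblong key at (250,189) is still out, and the loose things are where they were.

```bash
python3 -c "
from workcell import sign_off; print(sign_off())"
```

```text
the job is handed in; nothing more can be done
None
```

I tipped the rocker over, then pressed the round key and then the square key fully in, left the oblong key and the loose items alone, and handed the job in at about 10.5 s; no verdict came back.

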